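# Switch on the grinding bench in order

### The job

Get the grinding bench ready by pressing its radio switches with the fingertips: first the blue cap (fume extraction), then the yellow cap (lamp), then the green cap (grinder), each gently and fully down, so that it stays down. Do not touch the red emergency stop, and leave all the boxes and everything else standing on the bench where they are, neither lifted nor pushed about.

Things in the scene. Friction and masses are not known exactly. Their poses are not given: they have to be found in the camera images.
- blue_box: loose fume extraction switch box: a grey box 76 x 76 mm, its flat top 40 mm above the bench, on rubber feet, about 0.7 kg, with one blue cap in the middle of its top. Origin: centre of its underside, on the bench; z up
- blue_top (a point): centre of the upper face of the blue cap (round, flat, diameter 42 mm), 64 mm above the bench when up, 12 mm lower when pushed fully down and let go; moves with the cap. A black collar, 54 mm across, 45 mm above the bench, surrounds the stem
- blue_cap (a joint): travel of the blue cap, m: 0 fully up, 0.012 fully down. Pushed straight down with about 2.5 N it slides, meets a stop at the bottom, and stays where it is left. The visible cap sits on this sliding stem on a spring: once the stem is at the bottom the cap gives up to 5 mm more (4 N rising to 16 N) and springs back when let go
- yellow_box: loose work lamp switch box: a grey box 76 x 76 mm, its flat top 40 mm above the bench, on rubber feet, about 0.7 kg, with one yellow cap in the middle of its top. Origin: centre of its underside, on the bench; z up
- yellow_top (a point): centre of the upper face of the yellow cap (round, flat, diameter 42 mm), 64 mm above the bench when up, 12 mm lower when pushed fully down and let go; moves with the cap. A black collar, 54 mm across, 45 mm above the bench, surrounds the stem
- yellow_cap (a joint): travel of the yellow cap, m: 0 fully up, 0.012 fully down. Pushed straight down with about 2.5 N it slides, meets a stop at the bottom, and stays where it is left. The visible cap sits on this sliding stem on a spring: once the stem is at the bottom the cap gives up to 5 mm more (4 N rising to 16 N) and springs back when let go
- green_box: loose grinder switch box: a grey box 76 x 76 mm, its flat top 40 mm above the bench, on rubber feet, about 0.7 kg, with one green cap in the middle of its top. Origin: centre of its underside, on the bench; z up
- green_top (a point): centre of the upper face of the green cap (round, flat, diameter 42 mm), 64 mm above the bench when up, 12 mm lower when pushed fully down and let go; moves with the cap. A black collar, 54 mm across, 45 mm above the bench, surrounds the stem
- green_cap (a joint): travel of the green cap, m: 0 fully up, 0.012 fully down. Pushed straight down with about 2.5 N it slides, meets a stop at the bottom, and stays where it is left. The visible cap sits on this sliding stem on a spring: once the stem is at the bottom the cap gives up to 5 mm more (4 N rising to 16 N) and springs back when let go
- red_box: loose emergency stop switch box: a yellow box 76 x 76 mm, its flat top 40 mm above the bench, on rubber feet, about 0.7 kg, with one red mushroom cap in the middle of its top. Origin: centre of its underside, on the bench; z up
- red_top (a point): centre of the upper face of the red cap (mushroom, diameter 54 mm), 64 mm above the bench when up, 12 mm lower when pushed fully down and let go; moves with the cap. A black collar, 54 mm across, 45 mm above the bench, surrounds the stem
- red_cap (a joint): travel of the red cap, m: 0 fully up, 0.012 fully down. Pushed straight down with about 2.5 N it slides, meets a stop at the bottom, and stays where it is left. The visible cap sits on this sliding stem on a spring: once the stem is at the bottom the cap gives up to 5 mm more (4 N rising to 16 N) and springs back when let go
- hammer: bystander: wooden-handled hammer lying flat, about 280 mm long, loose; origin on its underside near the middle of its length
- wrench: bystander: steel spanner lying flat, 150 mm long, loose; origin on its underside near the middle of its length
- caliper: bystander: steel caliper lying flat, 200 mm long, black slide, loose; origin at its underside
- screw_carton: bystander: closed cardboard carton with a red band, 100 x 60 x 40 mm, loose; origin at its underside
- bar_offcut: bystander: upright offcut of steel round bar, diameter 38 mm, 50 mm tall, loose; origin at its underside
- mug: bystander: blue mug, diameter 76 mm, 90 mm tall, loose; origin at its underside
- grease_tin: bystander: green round tin, diameter 70 mm, 100 mm tall, loose; origin at its underside
There are look-alikes about, which are no part of the job. What is shaped like the green_box but brown or turquoise is not meant.

How it is judged:
By the outcome, as a careful person would: the job done as asked, in the order asked, and still so for the second after the job is handed in, with the robot touching nothing.
It also fails if it takes over 53 s, if anything falls off the work surface, if the arm or the gripper's body presses on something with over 40 N, if the wrist force passes 120 N, or if a joint passes its speed limit or range.

### The arm

A 6-joint arm with a two-finger parallel gripper is mounted at the origin on the work surface. World frame = base frame: x ahead of the robot, y to its left, z up, the work surface at z = 0. Lengths are in m, angles in degrees, forces in N, time in s.
With the tool pointing down it reaches from about 0.3 to 0.775 m from the base axis. Payload 14.6 kg.
Tool frame: the origin (TCP) lies at the very end of the fingers, on their centre line; the grasp point (between the pads) lies 19 mm behind it; z points along the fingers, y is the line along which they close (so a half turn about z gives the same grasp; the last joint's range is limited). The gripper opens to 94 mm and grips with 3 to 60 N. Pads are 16 mm wide; open, the fingers measure 119 mm over their backs; the gripper's body (75 mm by 177 mm) begins 78 mm behind the grasp point.
Start: joints at [-67.758, 17.183, 87.147, -0, 75.671, -3.816], TCP at [0.242, -0.494, 0.205] pointing down, gripper open.
Joint ranges: [-173.82, 173.82], [-45.26, 126.66], [13.44, 144.39], [-59.66, 239.66], [0, 175.72], [-146.38, 146.38]. Speed limits (degrees/s): [127.2, 127.2, 147.25, 180, 180, 180].

### API

Orientations are given as [roll, pitch, yaw] about the fixed x, y, z axes, in that order (R = Rz(yaw) Ry(pitch) Rx(roll)).
In Python, from rig import status, viewer, ticket gives the robot as it stands.
- The arm moves only by the shell command python3 -m handwheel 'ROWS' [FORCE]. ROWS is JSON, a list of rows, each an object of numbers: "dx", "dy", "dz": the shift along the world's x, y, z in units of 0.15 m (1.0 is 0.15 m); "ax", "ay", "az": the turn, a rotation vector about the world's x, y, z in units of pi rad (1.0 is pi rad); "gripper": the closure, from 0 (fully open) to 1 (shut). A call has 1 to 5 rows; each row is the pose to reach, as a shift and turn from the pose commanded when the call began, turning the shorter way round; what a row does not reach only later rows make up. A row lasts 1/10 s, in which the tool goes at most 50 mm and 8.59 degrees, less where a joint would pass 70% of its speed; a pose out of reach is approached as far as the arm can. A call with a number of a shift or a turn outside -1 to 1 is refused whole. A call with a gripper value outside its range is refused whole. The fingers move at their own pace and stop on an object; FORCE is the grip in N (left out, the last holds). Time passes only in rows, so rows that repeat a pose let the fingers close. It gives the time, the measured TCP pose, the force, the opening and the grip force at its end, in the units of the state.
- status.sense(): the state, without advancing time (a new reading comes with each control period).
- viewer.snapshot(name): name is "scene" or "top"; returns a dict with "image" (420x560x3 uint8, red, green, blue), "range_z" (420x560 float32, m along the optical axis (not along the pixel's ray), 0 where there is no reading), "vertical_fov" (degrees; the focal length in pixels is half the picture's height over the tangent of half this angle, whatever the lens; pixels are square), "cx", "cy" (the principal point, pixels), "D" ([k1, k2, p1, p2, k3] as OpenCV has them; the pictures are not rectified), "origin" and "rotation" of the camera in the world. Camera axes: x right, y down, z forward; pixel columns grow to the right and rows downward; lengths in m; the calibration is good to about 2 mm. A picture is of the moment at which its call begins.
- ticket.sign_off(): hands the job in; it is judged then, once.
The state is a dict: "time": time; "qpos": joint angles; "joint_velocities": joint speeds; "joint_efforts": joint torques, N m; "tool_pos": TCP position; "ee_rot": TCP orientation; "force": force on the tool from outside, world axes, zero at the start; "torque": the same for the moment, N m; "gripper_width": opening from 0.0 (shut) to 1.0 (fully open); "grip_force": force on a finger pad.
Only numpy, scipy, OpenCV 4.12 (cv2) and the standard library are available. Lean on these libraries where they do the work, as an engineer would, in place of code of your own. Each camera call takes 0.05 s, during which the arm holds its last target. There are 200 camera calls.

## Working session

There is one attempt and no reset: what is moved stays moved. The work goes in short steps, Python scripts to look and compute and a shell command to move; the robot and the scene stay as the last step left them, time stands still between calls to the robot, and variables do not carry over. Pictures are saved under pics/ and viewed, at most 10 in all, crops included, and the job is handed in when it is done.

```bash
mkdir -p pics; cat > h.py <<'E'
import numpy as np, cv2
from rig import status, viewer, ticket
def snap(n):
    s=viewer.snapshot(n); np.save(f'/tmp/{n}.npy',s,allow_pickle=True); return s
def load(n): return np.load(f'/tmp/{n}.npy',allow_pickle=True).item()
def cloud(s):
    h,w=s['range_z'].shape; f=h/2/np.tan(np.radians(s['vertical_fov'])/2)
    K=np.array([[f,0,s['cx']],[0,f,s['cy']],[0,0,1]])
    u,v=np.meshgrid(np.arange(w,dtype=float),np.arange(h,dtype=float))
    p=cv2.undistortPoints(np.stack([u,v],-1).reshape(-1,1,2),K,np.array(s['D'],float)).reshape(h,w,2)
    z=s['range_z'][...,None]; c=np.concatenate([p*z,z],-1)
    return c@np.array(s['rotation']).T+np.array(s['origin'])
def save(img,n): cv2.imwrite(f'pics/{n}.png',cv2.cvtColor(img,cv2.COLOR_RGB2BGR))
E
python3 - <<'E'
from h import *
for n in('scene','top'):
    s=snap(n); save(s['image'],n+'0'); print(n,s['origin'],s['rotation'],s['D'],s['vertical_fov'])
print(status.sense())
E
```

```text
scene [1.08181254 0.36211475 0.83299248] [-1.41220561e+02 -1.06972622e-01  1.23769828e+02] [-0.07607777  0.          0.          0.          0.        ] 52.43897329750761
top [0.37779145 0.00626588 1.18530992] [-169.89473377   -0.66780906  -90.49155268] [-0.08519762  0.          0.          0.          0.        ] 50.2910912042809
{'time': 0.1, 'qpos': array([-6.77587266e+01,  1.72122708e+01,  8.71753031e+01, -3.88464920e-04,
        7.56714187e+01, -3.81678131e+00]), 'joint_velocities': array([ 0.09742732, -0.08441834, -0.09885133,  0.04323428,  0.03996828,
        0.09945572]), 'joint_efforts': array([ 1.94447231e-03, -5.32641685e+01, -3.53282511e+01,  7.10023334e-02,
        2.35034066e-02, -6.22244784e-05]), 'tool_pos': array([ 0.24150552, -0.49388394,  0.20495538]), 'ee_rot': array([-1.79941113e+02, -3.55145921e-03,  2.60581492e+01]), 'force': array([0.8069893 , 0.79962919, 0.53923141]), 'torque': array([-0.00531443, -0.00535564,  0.00522691]), 'grip_force': 0.0, 'gripper_width': 1.0038338087751608}
```

View pics/scene0.png

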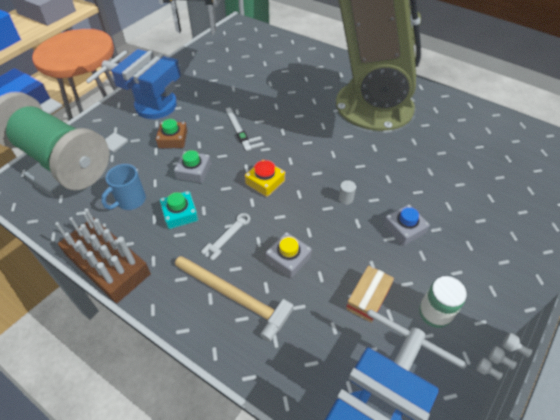

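View pics/top0.png

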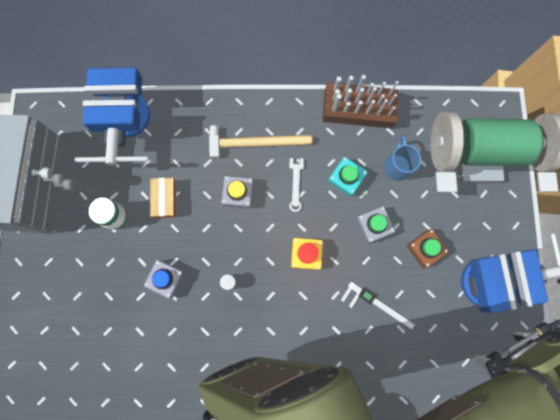

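The pictures show three boxes with green caps. In the top view they are grey at (378,223), brown at (431,247) and turquoise at (348,174). In the scene view they are (191,158), (170,127) and (177,203). The grey one is green_box, since brown and turquoise are ruled out. In the top view blue is at (162,279), yellow at (237,190) and the red stop at (307,253), which I must avoid. Next I'll measure them and confirm the choice with a crop.

```bash
cat >> h.py <<'E'
from scipy.spatial.transform import Rotation as Ro
_c=cloud
def cloud(s):
    s=dict(s); s['rotation']=Ro.from_euler('xyz',s['rotation'],degrees=True).as_matrix(); return _c(s)
E
python3 - <<'E'
from h import *
px={'top':dict(blue=(162,279),yellow=(237,190),green=(378,223),red=(307,253)),'scene':dict(blue=(409,217),yellow=(289,246),green=(191,158),red=(265,169))}
for n in px:
    s=load(n); P=cloud(s); hsv=cv2.cvtColor(s['image'],cv2.COLOR_RGB2HSV)
    print(n,'table z',P[300:340,60:150,2].mean() if n=='top' else P[215:230,330:370,2].mean())
    for k,(u,v) in px[n].items():
        m=np.zeros(P.shape[:2],bool); m[v-20:v+21,u-20:u+21]=1
        h0=int(hsv[v,u,0]); dh=abs((hsv[...,0].astype(int)-h0+90)%180-90)
        m&=(dh<10)&(hsv[...,1]>120)&(hsv[...,2]>60)
        m&=abs(P[...,2]-P[v,u,2])<.005
        q=P[m]; (cx,cy),r=cv2.minEnclosingCircle(q[:,:2].astype(np.float32))
        print(k,m.sum(),'mean',q.mean(0).round(4),'circ',round(cx,4),round(cy,4),'d',round(2*r,4))
    if n=='top': save(cv2.resize(s['image'][150:280,320:470],None,fx=4,fy=4),'green_crop')
    # neighbours heights: obstacles above 70mm
P=cloud(load('top'))
for nm,(u,v) in dict(mug=(402,160),tin=(103,210),carton=(162,197),bar=(228,282),brown=(431,247),turq=(348,174),vise=(497,280),vice2=(112,145),machine=(60,180)).items(): print(nm,P[v,u].round(3))
E
```

```text
top table z 0.005131171847475309
blue 152 mean [0.4061 0.2729 0.0646] circ 0.4066 0.2739 d 0.0408
yellow 197 mean [0.6333 0.0847 0.0634] circ 0.6338 0.0851 d 0.0413
green 170 mean [ 0.5437 -0.277   0.0638] circ 0.5437 -0.2771 d 0.0418
red 311 mean [ 0.4684 -0.0949  0.0621] circ 0.4682 -0.0955 d 0.0523
scene table z -0.00030750920614626496
blue 220 mean [0.4077 0.2753 0.0631] circ 0.4056 0.2742 d 0.0432
yellow 241 mean [0.6344 0.0878 0.0635] circ 0.6336 0.087 d 0.0427
green 142 mean [ 0.5433 -0.2754  0.0635] circ 0.5421 -0.2756 d 0.044
red 250 mean [ 0.4707 -0.0918  0.0617] circ 0.4676 -0.0938 d 0.057
mug [ 0.725 -0.367  0.007]
tin [0.573 0.415 0.099]
carton [0.617 0.281 0.043]
bar [0.396 0.106 0.051]
brown [ 0.478 -0.41   0.065]
turq [ 0.67  -0.204  0.064]
vise [ 0.39  -0.533  0.151]
vice2 [0.736 0.395 0.117]
machine [0.648 0.525 0.113]
```

View pics/green_crop.png

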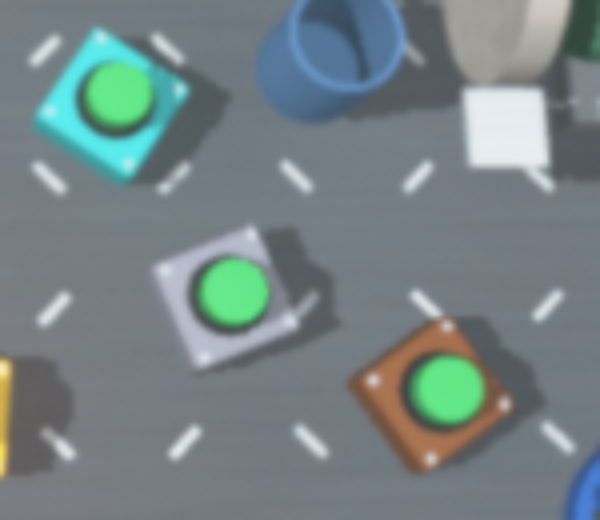

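The green_box is the grey one, at crop (233,292). Brown and turquoise are the look-alikes. Both views agree within about 2 mm, and the cap heights are close to 64 mm as given. I'll shut the fingers and travel high to blue at (0.406, 0.274), a move of +0.164 in x and +0.768 in y.

```bash
python3 -m handwheel '[{"dx":0.2,"dy":1,"gripper":1},{"dx":0.2,"dy":1,"gripper":1},{"dx":0.2,"dy":1,"gripper":1},{"dx":0.2,"dy":1,"gripper":1}]' 10
python3 -m handwheel '[{"dx":0.2,"dy":1,"gripper":1},{"dx":0.2,"dy":1,"gripper":1},{"dx":0.2,"dy":1,"gripper":1},{"dx":0.2,"dy":1,"gripper":1}]'
python3 -m handwheel '[{"dx":0.2,"dy":1,"gripper":1},{"dx":0.2,"dy":1,"gripper":1},{"dx":0.2,"dy":1,"gripper":1},{"dx":0.2,"dy":1,"gripper":1}]'
python3 -m handwheel '[{"dx":0.2,"dy":1,"gripper":1},{"dx":0.2,"dy":1,"gripper":1},{"dx":0.2,"dy":1,"gripper":1},{"dx":0.2,"dy":1,"gripper":1}]'
```

```text
invalid input at $[0]: expected keys dx, dy, dz, ax, ay, az, gripper
invalid input at $[0]: expected keys dx, dy, dz, ax, ay, az, gripper
invalid input at $[0]: expected keys dx, dy, dz, ax, ay, az, gripper
invalid input at $[0]: expected keys dx, dy, dz, ax, ay, az, gripper
```

```bash
python3 -m handwheel '[{"dx":0.2,"dy":1,"dz":0,"ax":0,"ay":0,"az":0,"gripper":1},{"dx":0.2,"dy":1,"dz":0,"ax":0,"ay":0,"az":0,"gripper":1},{"dx":0.2,"dy":1,"dz":0,"ax":0,"ay":0,"az":0,"gripper":1},{"dx":0.2,"dy":1,"dz":0,"ax":0,"ay":0,"az":0,"gripper":1}]' 10
```

```text
time: 0.5
tool_pos: [0.2721, -0.3404, 0.2055]
ee_rot: [-180.0, -0.0, 26.2]
force: [-0.6, -0.3, 0.7]
gripper_width: 0.696
grip_force: 0.0
```

```bash
python3 -m handwheel '[{"dx":0.22,"dy":1,"dz":0,"ax":0,"ay":0,"az":0,"gripper":1},{"dx":0.22,"dy":1,"dz":0,"ax":0,"ay":0,"az":0,"gripper":1},{"dx":0.22,"dy":1,"dz":0,"ax":0,"ay":0,"az":0,"gripper":1},{"dx":0.22,"dy":1,"dz":0,"ax":0,"ay":0,"az":0,"gripper":1}]' 
python3 -m handwheel '[{"dx":0.22,"dy":1,"dz":0,"ax":0,"ay":0,"az":0,"gripper":1},{"dx":0.22,"dy":1,"dz":0,"ax":0,"ay":0,"az":0,"gripper":1},{"dx":0.22,"dy":1,"dz":0,"ax":0,"ay":0,"az":0,"gripper":1},{"dx":0.22,"dy":1,"dz":0,"ax":0,"ay":0,"az":0,"gripper":1}]' 
python3 -m handwheel '[{"dx":0.22,"dy":1,"dz":0,"ax":0,"ay":0,"az":0,"gripper":1},{"dx":0.22,"dy":1,"dz":0,"ax":0,"ay":0,"az":0,"gripper":1},{"dx":0.22,"dy":1,"dz":0,"ax":0,"ay":0,"az":0,"gripper":1},{"dx":0.22,"dy":1,"dz":0,"ax":0,"ay":0,"az":0,"gripper":1}]' 
python3 -m handwheel '[{"dx":0.22,"dy":1,"dz":0,"ax":0,"ay":0,"az":0,"gripper":1},{"dx":0.22,"dy":1,"dz":0,"ax":0,"ay":0,"az":0,"gripper":1},{"dx":0.22,"dy":1,"dz":0,"ax":0,"ay":0,"az":0,"gripper":1},{"dx":0.22,"dy":1,"dz":0,"ax":0,"ay":0,"az":0,"gripper":1},{"dx":0.22,"dy":1,"dz":0,"ax":0,"ay":0,"az":0,"gripper":1}]'
```

```text
time: 0.9
tool_pos: [0.3052, -0.1908, 0.2056]
ee_rot: [180.0, -0.0, 26.3]
force: [-0.8, -0.7, -0.7]
gripper_width: 0.358
grip_force: 0.0
time: 1.3
tool_pos: [0.3383, -0.0403, 0.2056]
ee_rot: [-180.0, -0.0, 26.4]
force: [0.2, -0.2, -0.2]
gripper_width: 0.02
grip_force: 0.0
time: 1.7
tool_pos: [0.3714, 0.1091, 0.2052]
ee_rot: [-180.0, 0.0, 26.3]
force: [0.2, -0.6, -0.2]
gripper_width: 0.005
grip_force: 0.0
time: 2.2
tool_pos: [0.4042, 0.2554, 0.2047]
ee_rot: [180.0, 0.1, 26.1]
force: [0.3, -1.0, 0.3]
gripper_width: 0.003
grip_force: 0.0
```

```bash
python3 -m handwheel '[{"dx":0.01,"dy":0.12,"dz":0,"ax":0,"ay":0,"az":0,"gripper":1},{"dx":0.01,"dy":0.12,"dz":-0.3,"ax":0,"ay":0,"az":0,"gripper":1},{"dx":0.01,"dy":0.12,"dz":-0.6,"ax":0,"ay":0,"az":0,"gripper":1},{"dx":0.01,"dy":0.12,"dz":-0.8,"ax":0,"ay":0,"az":0,"gripper":1},{"dx":0.01,"dy":0.12,"dz":-0.86,"ax":0,"ay":0,"az":0,"gripper":1}]' 
python3 -m handwheel '[{"dx":0,"dy":0,"dz":0,"ax":0,"ay":0,"az":0,"gripper":1},{"dx":0,"dy":0,"dz":0,"ax":0,"ay":0,"az":0,"gripper":1},{"dx":0,"dy":0,"dz":0,"ax":0,"ay":0,"az":0,"gripper":1}]'
```

```text
time: 2.7
tool_pos: [0.4045, 0.2713, 0.074]
ee_rot: [180.0, 0.3, 25.9]
force: [0.1, 0.1, 1.5]
gripper_width: 0.005
grip_force: 0.0
time: 3.0
tool_pos: [0.406, 0.274, 0.0781]
ee_rot: [-180.0, -0.2, 26.0]
force: [-0.8, 0.2, 0.5]
gripper_width: 0.01
grip_force: 0.0
```

```bash
python3 -m handwheel '[{"dx":0,"dy":0,"dz":-0.03,"ax":0,"ay":0,"az":0,"gripper":1},{"dx":0,"dy":0,"dz":-0.06,"ax":0,"ay":0,"az":0,"gripper":1},{"dx":0,"dy":0,"dz":-0.08,"ax":0,"ay":0,"az":0,"gripper":1},{"dx":0,"dy":0,"dz":-0.10,"ax":0,"ay":0,"az":0,"gripper":1},{"dx":0,"dy":0,"dz":-0.12,"ax":0,"ay":0,"az":0,"gripper":1}]' 
python3 -m handwheel '[{"dx":0,"dy":0,"dz":-0.01,"ax":0,"ay":0,"az":0,"gripper":1},{"dx":0,"dy":0,"dz":-0.02,"ax":0,"ay":0,"az":0,"gripper":1},{"dx":0,"dy":0,"dz":-0.02,"ax":0,"ay":0,"az":0,"gripper":1},{"dx":0,"dy":0,"dz":-0.02,"ax":0,"ay":0,"az":0,"gripper":1}]'
```

```text
time: 3.5
tool_pos: [0.4051, 0.2739, 0.0583]
ee_rot: [-180.0, 0.0, 26.1]
force: [-1.8, -0.9, 2.6]
gripper_width: 0.005
grip_force: 1.2
time: 3.9
tool_pos: [0.4051, 0.2739, 0.0554]
ee_rot: [180.0, -0.0, 26.1]
force: [0.6, 0.2, -0.1]
gripper_width: 0.002
grip_force: 0.0
```

```bash
python3 -m handwheel '[{"dx":0,"dy":0,"dz":-0.01,"ax":0,"ay":0,"az":0,"gripper":1},{"dx":0,"dy":0,"dz":-0.02,"ax":0,"ay":0,"az":0,"gripper":1},{"dx":0,"dy":0,"dz":-0.025,"ax":0,"ay":0,"az":0,"gripper":1},{"dx":0,"dy":0,"dz":-0.025,"ax":0,"ay":0,"az":0,"gripper":1}]'
python3 -m handwheel '[{"dx":0,"dy":0,"dz":-0.01,"ax":0,"ay":0,"az":0,"gripper":1},{"dx":0,"dy":0,"dz":-0.01,"ax":0,"ay":0,"az":0,"gripper":1},{"dx":0,"dy":0,"dz":-0.01,"ax":0,"ay":0,"az":0,"gripper":1}]'
```

```text
time: 4.3
tool_pos: [0.4052, 0.274, 0.0518]
ee_rot: [-180.0, -0.0, 26.1]
force: [-0.6, -0.9, 5.0]
gripper_width: 0.007
grip_force: 2.4
time: 4.6
tool_pos: [0.4053, 0.274, 0.0506]
ee_rot: [-180.0, -0.0, 26.1]
force: [-1.5, -1.8, 8.4]
gripper_width: 0.002
grip_force: 3.9
```

Blue sits on its stop at 8.4 N, where the spring holds it at z = 0.0506. I'll lift and look before going on.

```bash
python3 -m handwheel '[{"dx":0,"dy":0,"dz":0.03,"ax":0,"ay":0,"az":0,"gripper":1},{"dx":0,"dy":0,"dz":0.1,"ax":0,"ay":0,"az":0,"gripper":1},{"dx":0,"dy":0,"dz":0.35,"ax":0,"ay":0,"az":0,"gripper":1},{"dx":0,"dy":0,"dz":0.6,"ax":0,"ay":0,"az":0,"gripper":1},{"dx":0,"dy":0,"dz":0.6,"ax":0,"ay":0,"az":0,"gripper":1}]'
python3 -m handwheel '[{"dx":0.76,"dy":-0.63,"dz":0,"ax":0,"ay":0,"az":0,"gripper":1},{"dx":0.76,"dy":-0.63,"dz":0,"ax":0,"ay":0,"az":0,"gripper":1},{"dx":0.76,"dy":-0.63,"dz":0,"ax":0,"ay":0,"az":0,"gripper":1},{"dx":0.76,"dy":-0.63,"dz":0,"ax":0,"ay":0,"az":0,"gripper":1}]'
python3 -m handwheel '[{"dx":0.76,"dy":-0.63,"dz":0,"ax":0,"ay":0,"az":0,"gripper":1},{"dx":0.76,"dy":-0.63,"dz":0,"ax":0,"ay":0,"az":0,"gripper":1},{"dx":0.76,"dy":-0.63,"dz":0,"ax":0,"ay":0,"az":0,"gripper":1},{"dx":0.76,"dy":-0.63,"dz":0,"ax":0,"ay":0,"az":0,"gripper":1},{"dx":0.76,"dy":-0.63,"dz":0,"ax":0,"ay":0,"az":0,"gripper":1}]'
cat > m.py <<'E'
from h import *
import sys
s=snap('scene');P=cloud(s);hsv=cv2.cvtColor(s['image'],cv2.COLOR_RGB2HSV)
P0=cloud(load0) if 0 else None
for k,(u,v) in dict(blue=(409,219),yellow=(289,248),green=(191,160),red=(265,169)).items():
    h0=int(hsv[v,u,0]); m=np.zeros(P.shape[:2],bool); m[v-20:v+21,u-20:u+21]=1
    m&=(abs((hsv[...,0].astype(int)-h0+90)%180-90)<10)&(hsv[...,1]>120)&(hsv[...,2]>60)&(abs(P[...,2]-P[v,u,2])<.005)
    q=P[m]
    if len(q)>10:(cx,cy),r=cv2.minEnclosingCircle(q[:,:2].astype(np.float32));print(k,m.sum(),round(cx,4),round(cy,4),'z',np.median(q[:,2]).round(4))
    else: print(k,'hidden')
E
python3 m.py
```

```text
time: 5.1
tool_pos: [0.4068, 0.2749, 0.1451]
ee_rot: [-180.0, -0.4, 26.1]
force: [0.9, 0.0, -0.2]
gripper_width: 0.005
grip_force: 0.0
time: 5.5
tool_pos: [0.5218, 0.176, 0.1396]
ee_rot: [180.0, 0.0, 25.8]
force: [-0.7, 0.5, -0.5]
gripper_width: 0.005
grip_force: 0.0
time: 6.0
tool_pos: [0.6327, 0.0848, 0.1392]
ee_rot: [-180.0, 0.1, 26.0]
force: [0.3, 0.9, 0.1]
gripper_width: 0.005
grip_force: 0.0
blue 209 0.4059 0.2757 z 0.0514
yellow 249 0.6325 0.0872 z 0.0632
green 136 0.5434 -0.2752 z 0.0639
red 14 0.6536 0.0564 z 0.2699
```

Blue is down, with its top at 0.0514 and the box unmoved. The tool is now over yellow, so I'll descend to 0.075, then to 0.0555, then press.

```bash
python3 -m handwheel '[{"dx":0,"dy":0,"dz":-0.2,"ax":0,"ay":0,"az":0,"gripper":1},{"dx":0,"dy":0,"dz":-0.36,"ax":0,"ay":0,"az":0,"gripper":1},{"dx":0,"dy":0,"dz":-0.42,"ax":0,"ay":0,"az":0,"gripper":1},{"dx":0,"dy":0,"dz":-0.42,"ax":0,"ay":0,"az":0,"gripper":1},{"dx":0,"dy":0,"dz":-0.42,"ax":0,"ay":0,"az":0,"gripper":1}]'
python3 -m handwheel '[{"dx":0,"dy":0,"dz":-0.03,"ax":0,"ay":0,"az":0,"gripper":1},{"dx":0,"dy":0,"dz":-0.06,"ax":0,"ay":0,"az":0,"gripper":1},{"dx":0,"dy":0,"dz":-0.09,"ax":0,"ay":0,"az":0,"gripper":1},{"dx":0,"dy":0,"dz":-0.11,"ax":0,"ay":0,"az":0,"gripper":1},{"dx":0,"dy":0,"dz":-0.13,"ax":0,"ay":0,"az":0,"gripper":1}]' 
python3 -m handwheel '[{"dx":0,"dy":0,"dz":0,"ax":0,"ay":0,"az":0,"gripper":1},{"dx":0,"dy":0,"dz":0,"ax":0,"ay":0,"az":0,"gripper":1}]'
```

```text
time: 6.55
tool_pos: [0.6333, 0.0855, 0.0786]
ee_rot: [180.0, -0.1, 26.1]
force: [0.2, 0.4, -0.2]
gripper_width: 0.005
grip_force: 0.0
time: 7.05
tool_pos: [0.6332, 0.0849, 0.0576]
ee_rot: [180.0, -0.0, 26.1]
force: [-0.4, 1.2, 2.5]
gripper_width: 0.002
grip_force: 1.2
time: 7.25
tool_pos: [0.633, 0.0849, 0.0575]
ee_rot: [-180.0, 0.0, 26.1]
force: [-0.1, 0.8, -0.4]
gripper_width: 0.006
grip_force: 0.0
```

```bash
python3 -m handwheel '[{"dx":0,"dy":0,"dz":-0.01,"ax":0,"ay":0,"az":0,"gripper":1},{"dx":0,"dy":0,"dz":-0.02,"ax":0,"ay":0,"az":0,"gripper":1},{"dx":0,"dy":0,"dz":-0.03,"ax":0,"ay":0,"az":0,"gripper":1},{"dx":0,"dy":0,"dz":-0.038,"ax":0,"ay":0,"az":0,"gripper":1},{"dx":0,"dy":0,"dz":-0.038,"ax":0,"ay":0,"az":0,"gripper":1}]'
python3 -m handwheel '[{"dx":0,"dy":0,"dz":-0.01,"ax":0,"ay":0,"az":0,"gripper":1},{"dx":0,"dy":0,"dz":-0.01,"ax":0,"ay":0,"az":0,"gripper":1},{"dx":0,"dy":0,"dz":-0.01,"ax":0,"ay":0,"az":0,"gripper":1}]'
```

```text
time: 7.75
tool_pos: [0.6332, 0.0849, 0.0521]
ee_rot: [180.0, -0.0, 26.1]
force: [-0.7, 0.1, 3.4]
gripper_width: 0.003
grip_force: 2.2
time: 8.05
tool_pos: [0.6332, 0.0849, 0.051]
ee_rot: [180.0, -0.0, 26.1]
force: [-2.3, -0.3, 7.0]
gripper_width: 0.004
grip_force: 3.5
```

Yellow is on its stop at 7 N. I'll lift, then go over to green: −0.09 in x and −0.361 in y.

```bash
python3 -m handwheel '[{"dx":0,"dy":0,"dz":0.03,"ax":0,"ay":0,"az":0,"gripper":1},{"dx":0,"dy":0,"dz":0.1,"ax":0,"ay":0,"az":0,"gripper":1},{"dx":0,"dy":0,"dz":0.35,"ax":0,"ay":0,"az":0,"gripper":1},{"dx":0,"dy":0,"dz":0.6,"ax":0,"ay":0,"az":0,"gripper":1},{"dx":0,"dy":0,"dz":0.6,"ax":0,"ay":0,"az":0,"gripper":1}]'
python3 -m handwheel '[{"dx":-0.2,"dy":-0.8,"dz":0,"ax":0,"ay":0,"az":0,"gripper":1},{"dx":-0.2,"dy":-0.8,"dz":0,"ax":0,"ay":0,"az":0,"gripper":1},{"dx":-0.2,"dy":-0.8,"dz":0,"ax":0,"ay":0,"az":0,"gripper":1}]'
python3 -m handwheel '[{"dx":-0.2,"dy":-0.8,"dz":0,"ax":0,"ay":0,"az":0,"gripper":1},{"dx":-0.2,"dy":-0.8,"dz":0,"ax":0,"ay":0,"az":0,"gripper":1},{"dx":-0.2,"dy":-0.8,"dz":0,"ax":0,"ay":0,"az":0,"gripper":1}]'
python3 -m handwheel '[{"dx":-0.2,"dy":-0.8,"dz":0,"ax":0,"ay":0,"az":0,"gripper":1},{"dx":-0.2,"dy":-0.8,"dz":0,"ax":0,"ay":0,"az":0,"gripper":1},{"dx":-0.2,"dy":-0.8,"dz":0,"ax":0,"ay":0,"az":0,"gripper":1},{"dx":-0.2,"dy":-0.8,"dz":0,"ax":0,"ay":0,"az":0,"gripper":1},{"dx":-0.2,"dy":-0.8,"dz":0,"ax":0,"ay":0,"az":0,"gripper":1}]'
python3 m.py
```

```text
time: 8.55
tool_pos: [0.6352, 0.0851, 0.1466]
ee_rot: [179.8, -0.5, 26.1]
force: [-0.4, -0.2, 0.3]
gripper_width: 0.011
grip_force: 0.0
time: 8.85
tool_pos: [0.602, -0.038, 0.1405]
ee_rot: [180.0, 0.0, 26.0]
force: [-0.8, 0.3, -0.1]
gripper_width: 0.007
grip_force: 0.0
time: 9.15
tool_pos: [0.5719, -0.1583, 0.1405]
ee_rot: [180.0, 0.0, 25.9]
force: [0.3, -0.4, -0.9]
gripper_width: 0.002
grip_force: 0.0
time: 9.65
tool_pos: [0.543, -0.2749, 0.1403]
ee_rot: [-180.0, 0.0, 26.0]
force: [-0.1, 0.7, 0.3]
gripper_width: 0.007
grip_force: 0.0
blue 211 0.4072 0.2743 z 0.0514
yellow 258 0.6313 0.0878 z 0.0514
green 142 0.543 -0.2757 z 0.0638
red 211 0.4692 -0.0926 z 0.0626
```

Blue and yellow are both down, and red is still up and where it was. The tool is centred over green.

```bash
python3 -m handwheel '[{"dx":0,"dy":0,"dz":-0.2,"ax":0,"ay":0,"az":0,"gripper":1},{"dx":0,"dy":0,"dz":-0.36,"ax":0,"ay":0,"az":0,"gripper":1},{"dx":0,"dy":0,"dz":-0.42,"ax":0,"ay":0,"az":0,"gripper":1},{"dx":0,"dy":0,"dz":-0.42,"ax":0,"ay":0,"az":0,"gripper":1},{"dx":0,"dy":0,"dz":-0.42,"ax":0,"ay":0,"az":0,"gripper":1}]'
python3 -m handwheel '[{"dx":0,"dy":0,"dz":-0.03,"ax":0,"ay":0,"az":0,"gripper":1},{"dx":0,"dy":0,"dz":-0.06,"ax":0,"ay":0,"az":0,"gripper":1},{"dx":0,"dy":0,"dz":-0.09,"ax":0,"ay":0,"az":0,"gripper":1},{"dx":0,"dy":0,"dz":-0.11,"ax":0,"ay":0,"az":0,"gripper":1},{"dx":0,"dy":0,"dz":-0.13,"ax":0,"ay":0,"az":0,"gripper":1}]' 
python3 -m handwheel '[{"dx":0,"dy":0,"dz":-0.01,"ax":0,"ay":0,"az":0,"gripper":1},{"dx":0,"dy":0,"dz":-0.02,"ax":0,"ay":0,"az":0,"gripper":1},{"dx":0,"dy":0,"dz":-0.03,"ax":0,"ay":0,"az":0,"gripper":1},{"dx":0,"dy":0,"dz":-0.038,"ax":0,"ay":0,"az":0,"gripper":1},{"dx":0,"dy":0,"dz":-0.038,"ax":0,"ay":0,"az":0,"gripper":1}]'
```

```text
time: 10.2
tool_pos: [0.5438, -0.2748, 0.0786]
ee_rot: [179.9, -0.0, 26.1]
force: [0.4, -0.2, -0.4]
gripper_width: 0.005
grip_force: 0.0
time: 10.7
tool_pos: [0.5432, -0.2752, 0.058]
ee_rot: [180.0, -0.0, 26.1]
force: [0.2, -0.0, 2.4]
gripper_width: 0.006
grip_force: 1.2
time: 11.2
tool_pos: [0.5432, -0.2751, 0.0523]
ee_rot: [180.0, -0.0, 26.1]
force: [0.3, 0.3, 0.7]
gripper_width: 0.004
grip_force: 0.5
```

```bash
python3 -m handwheel '[{"dx":0,"dy":0,"dz":-0.01,"ax":0,"ay":0,"az":0,"gripper":1},{"dx":0,"dy":0,"dz":-0.01,"ax":0,"ay":0,"az":0,"gripper":1},{"dx":0,"dy":0,"dz":-0.01,"ax":0,"ay":0,"az":0,"gripper":1}]'
```

```text
time: 11.5
tool_pos: [0.5432, -0.2752, 0.0512]
ee_rot: [180.0, -0.0, 26.1]
force: [-0.7, 1.0, 6.6]
gripper_width: 0.009
grip_force: 3.2
```

Green is on its stop at 6.6 N. I'll lift clear and check.

```bash
python3 -m handwheel '[{"dx":0,"dy":0,"dz":0.03,"ax":0,"ay":0,"az":0,"gripper":1},{"dx":0,"dy":0,"dz":0.1,"ax":0,"ay":0,"az":0,"gripper":1},{"dx":0,"dy":0,"dz":0.35,"ax":0,"ay":0,"az":0,"gripper":1},{"dx":0,"dy":0,"dz":0.65,"ax":0,"ay":0,"az":0,"gripper":1},{"dx":0,"dy":0,"dz":0.8,"ax":0,"ay":0,"az":0,"gripper":1}]'
python3 -m handwheel '[{"dx":0,"dy":0,"dz":0,"ax":0,"ay":0,"az":0,"gripper":1},{"dx":0,"dy":0,"dz":0,"ax":0,"ay":0,"az":0,"gripper":1},{"dx":0,"dy":0,"dz":0,"ax":0,"ay":0,"az":0,"gripper":1}]'
python3 m.py; python3 -c "
from h import *
save(load('scene')['image'],'scene1')"
```

```text
time: 12.0
tool_pos: [0.5437, -0.2755, 0.1752]
ee_rot: [179.8, -0.1, 26.1]
force: [0.3, -0.3, 0.0]
gripper_width: 0.006
grip_force: 0.0
time: 12.3
tool_pos: [0.5425, -0.2748, 0.1694]
ee_rot: [-179.9, 0.1, 26.1]
force: [-0.9, 0.5, -0.3]
gripper_width: 0.002
grip_force: 0.0
blue 218 0.4058 0.274 z 0.0515
yellow 249 0.6328 0.0873 z 0.0515
green 146 0.5433 -0.2751 z 0.0515
red 246 0.4681 -0.0933 z 0.0622
```

View pics/scene1.png

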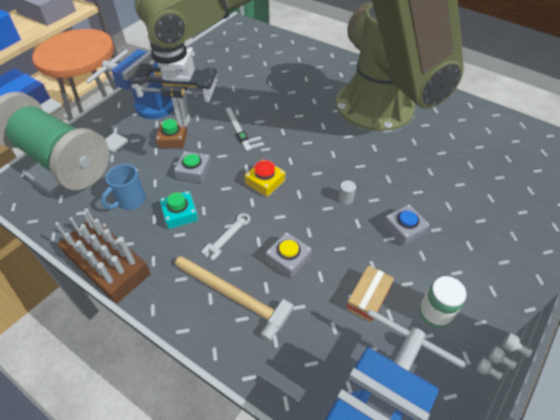

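The picture shows the blue (409,219), yellow (289,249) and green (191,160) caps all down, and red (265,169) still up. Everything else is where it was, and the gripper is clear.

```bash
python3 -c "
from rig import ticket
print(ticket.sign_off())"
```

```text
the job is handed in; nothing more can be done
None
```

I pressed the blue, yellow and green caps in that order, each fully down with at most about 8 N measured and all still down in the last camera check; the red stop and everything else stayed untouched, and the job was handed in at about 12 s.

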